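Clear the shelf bay, sort the forceps, put it back

TASK

Two locking forceps lie at the back of the low black bay, behind the tan ceramic cave and the white tub: first move the cave and the tub onto the cork mat, leaving the forceps where they lie. Then lay the forceps whose jaws are locked shut flat in the middle of the steel tray, and the forceps whose jaws stand open flat in the middle of the round sieve. Last, put the cave and the tub back in the bay, each in the very place where it stood at the start with the cave's mouth facing the front again; keep both upright all the time and do not disturb the glass petri dish.

Things in the scene. Friction and masses are not known exactly. Their poses are not given: they have to be found in the camera images.
- tub_c (a point): Centre (41 mm above its foot) of the loose white plastic tub with twist cap: upright cylinder, 59 mm in diameter, 82 mm tall, about 150 g. Its z axis points up. It starts in the front row of the bay.
- cave_c (a point): Centre (40 mm above its foot) of the loose tan ceramic cave: an arch 60 mm wide (y), 60 mm deep (x), 80 mm tall, its mouth open to its -x; flat upright side walls at y = -30 and +30 mm, up to 56 mm above the foot, to be gripped along y. About 260 g, z up. Starts in the bay's front row, left or right of the tub, mouth to the bay's front.
- shut_c (a point): Loose stainless forceps, jaws locked SHUT (one slim tip, rings side by side), lying flat, about 50 g. Point: centre of the hinge block (20 x 14 x 8 mm along x, y, z), 4 mm above its underside; grip the block along y. x points to the jaw tips, 58 mm ahead; rings reach 62 mm behind, 44 mm wide overall; other parts 6 mm thick. Lies crosswise at the bay's back, left or right.
- open_c (a point): Loose stainless forceps, jaws OPEN in a V: same tool, point, axes and hinge block as the shut one, but the jaw tips stand about 32 mm apart and the spread rings measure 61 mm across. Lies crosswise at the bay's back, left or right.
- bay: Fixed low black MDF bay. Origin on the table under it; x to its back, y to its left. Board 6 mm thick, x -80 to +90 mm; 8 mm lips, 40 mm high, at the back (inner face x = 90 mm) and sides (inner faces y = -155, 155 mm); open in front. Cave and tub stand on it near x = -45, y = -75 and 75 mm, forceps near x = 37 mm. Cave and tub leave no room for a gripper over the forceps.
- mat: Fixed cork mat, 100 mm along x, 220 mm along y, 4 mm thick; origin under its centre. Room for the cave and the tub side by side along y (for example 55 mm either side of the middle).
- tray: Fixed shallow stainless rectangular tray, 100 mm along x, 170 mm along y, 15 mm tall, walls and floor 3 mm; origin under its centre. The shut forceps goes here, best along y.
- sieve: Fixed round yellow plastic sieve, 164 mm outer diameter at the rim, 28 mm tall, flat floor 4 mm thick, inner diameter about 152 mm; origin under its centre. The open forceps goes here with its hinge block near the middle.
- dish_c (a point): Centre (8 mm up) of a loose clear glass petri dish, 90 mm in diameter, 16 mm tall, beside the bay; not to be disturbed.
Mind the look-alikes: they are no part of the job. Leave any blue, purple or turquoise look-alike of the part that bears cave_c alone.

How it is judged:
On the way, in this order (a step that is already met when the one before it is completed fails the run):
1. the cave and the tub both stand upright on the cork mat, with both forceps still where they lay (x of tub_c in the frame of mat between -0.05 and 0.05 m and y of tub_c in the frame of mat between -0.11 and 0.11 m and z of tub_c in the frame of mat between 0.035 and 0.055 m and x of cave_c in the frame of mat between -0.05 and 0.05 m and y of cave_c in the frame of mat between -0.11 and 0.11 m and z of cave_c in the frame of mat between 0.034 and 0.054 m and angle between each of tub_c, cave_c's own z axis and vertical below 0.15 rad and linear speed of each of tub, cave below 0.03 m/s and distance of each of shut_c, open_c from where it was at the start of the episode below 0.02 m), for 0.2 s.
2. the shut forceps lies in the tray and the open forceps in the sieve, cave and tub still on the mat (x of shut_c in the frame of tray between -0.035 and 0.035 m and y of shut_c in the frame of tray between -0.045 and 0.045 m and z of shut_c in the frame of tray between 0 and 0.014 m and horizontal distance between open_c and sieve below 0.025 m and z of open_c in the frame of sieve below 0.015 m and angle between each of shut_c, open_c, tub_c, cave_c's own z axis and vertical below 0.15 rad and x of tub_c in the frame of mat between -0.05 and 0.05 m and y of tub_c in the frame of mat between -0.11 and 0.11 m and z of tub_c in the frame of mat between 0.035 and 0.055 m and x of cave_c in the frame of mat between -0.05 and 0.05 m and y of cave_c in the frame of mat between -0.11 and 0.11 m and z of cave_c in the frame of mat between 0.034 and 0.054 m and linear speed of each of shut, open below 0.03 m/s), for 0.2 s.
At the end, for the whole second after the job is handed in: Shut forceps flat in the tray, hinge within 35 mm (x) and 45 mm (y) of its middle; open forceps flat in the sieve, hinge within 25 mm of its middle; tub and cave upright within 15 mm of their starting places, cave mouth to the front within 0.35 rad; all at rest (x of shut_c in the frame of tray between -0.035 and 0.035 m and y of shut_c in the frame of tray between -0.045 and 0.045 m and z of shut_c in the frame of tray between 0 and 0.014 m and horizontal distance between open_c and sieve below 0.025 m and z of open_c in the frame of sieve below 0.015 m and angle between each of shut_c, open_c, tub_c, cave_c's own z axis and vertical below 0.15 rad and linear speed of each of shut, open, tub, cave below 0.03 m/s and distance of each of tub_c, cave_c from where it was at the start of the episode below 0.015 m and x of bay in the frame of cave_c above 0 m and angle between the x axis of cave_c and the x axis of bay, either way round below 0.35 rad); the robot touches nothing.
It fails at once if the cave or the tub is tipped over (more than 0.6 rad) (angle between any of tub_c, cave_c's own z axis and vertical above 0.6 rad).
It fails at once if the petri dish is moved more than 20 mm (distance of dish_c from where it was at the start of the episode above 0.02 m).
It also fails if it takes over 144 s, if anything falls off the work surface, if the arm or the gripper's body presses on something with over 40 N, if the wrist force passes 120 N, or if a joint passes its speed limit or range.

ROBOT

A 6-joint arm with a two-finger parallel gripper is mounted at the origin on the work surface. World frame = base frame: x ahead of the robot, y to its left, z up, the work surface at z = 0. Lengths are in m, angles in rad, forces in N, time in s.
With the tool pointing down it reaches from about 0.35 to 0.875 m from the base axis. Payload 4.2 kg.
Tool frame: the origin (TCP) lies on the front face of the gripper's body, between the roots of the fingers; the fingertips stand 70 mm ahead of it and the grasp point (between the pads) lies 51 mm ahead of it (bot.tips_ahead is the distance from the TCP to the fingertips, in m); z points along the fingers, y is the direction in which the jaws open and shut (so a half turn about z gives the same grasp; the last joint's range is limited). The gripper opens to 87 mm and grips with 3 to 60 N. Pads are 19 mm wide; open, the fingers measure 117 mm over their backs; the gripper's body (75 mm by 190 mm) begins 51 mm behind the grasp point.
Start: joints at [1.512, 0.385, 0.008, 0, -1.194, -0.259], TCP at [0.195, 0.594, 0.292] pointing down, gripper open.
Joint ranges: [-3.14, 3.14], [-1.21, 2.06], [-1.07, 1.41], [-3.16, 2.05], [-2.99, -0.16], [-3.1, 3.1]. Speed limits (rad/s): [2.79, 2.79, 3.14, 3.14, 3.14, 3.14].

INTERFACE

Orientations are given as a unit quaternion [x, y, z, w].
In Python, from cell import bot gives the robot as it stands. Calls block until the motion is done:
- bot.movep(position, orientation): joint-space move of the TCP to a pose.
- bot.move_l(position, attitude=None, speed=0.15, contact_N=None): straight line of the TCP; attitude=None keeps the orientation; speed is the mean speed in m/s. With contact_N (N) it stops when the force on the tool has changed by that much, and returns True; else False.
- bot.set_joints(angles): joint-space move.
- bot.command_gripper(opening, f_grip=None): opening from 0.0 (shut) to 1.0 (fully open); f_grip is the grip in N (None keeps the last); returns when the fingers have stopped.
- bot.wait(seconds).
- bot.inverse_kinematics(position, orientation): joint angles nearest the present ones, or None.
- bot.state(): the state.
- bot.get_image(name): name is "scene" or "top" or "wrist"; returns the picture (384x512x3 uint8, blue, green, red); there is no depth.
- bot.camera_params(name): a dict with "camera_matrix" (3x3 intrinsics, pixels), "k1" (the pictures are not rectified: a ray, as slopes to the right and down, at radius r is drawn at 1 + k1 r^2 times it, then the intrinsics apply), "R" (3x3) and "t" (3): a world point X has camera coordinates R X + t. Camera axes: x right, y down, z forward; pixel columns grow to the right and rows downward; lengths in m; the calibration is good to about 2 mm. A picture is of the moment at which its call begins: read the wrist's pose just before it. camera_params takes no time and is no camera call; for the wrist camera it gives the pose at the moment of the call.
A pose or a line that the arm cannot do raises bot.MotionError and nothing moves.
- bot.finish_job(): hands the job in, once; it reports no verdict.
The state is a dict: "time": time; "qpos": joint angles; "joint_vel": joint speeds; "joint_torque": joint torques, N m; "eef_pos": TCP position; "orientation": TCP orientation; "contact_force": force on the tool from outside, world axes, zero at the start; "moment": the same for the moment, N m; "gripper_width": opening from 0.0 (shut) to 1.0 (fully open).
Only numpy, scipy, OpenCV 4.12 (cv2) and the standard library are available. Lean on these libraries where they do the work, as an engineer would, in place of code of your own. Each camera call takes 0.05 s, during which the arm holds its last target.

## Working session

There is one attempt and no reset: what is moved stays moved. The work goes in short steps, each a Python script; the robot and the scene stay as the last script left them, time stands still between calls to the robot, and variables do not carry over. Pictures are saved under pics/ and viewed, and the job is handed in when it is done.

```bash
ls; mkdir -p pics; python3 - <<'E'
from cell import bot
import cv2, numpy as np
for n in ("scene","top","wrist"):
    p=bot.camera_params(n); im=bot.get_image(n); cv2.imwrite(f"pics/{n}0.png",im)
    print(n,np.round(p["camera_matrix"],1).tolist(),p["k1"],np.round(p["R"],3).tolist(),np.round(p["t"],3).tolist())
s=bot.state(); print(s["time"],s["eef_pos"],s["orientation"],s["gripper_width"],bot.tips_ahead)
E
```

```text
pics
scene [[472.6, 0.0, 257.6], [0.0, 472.6, 194.9], [0.0, 0.0, 1.0]] 0.06333637038031167 [[-0.063, 0.998, 0.003], [0.668, 0.044, -0.743], [-0.741, -0.045, -0.67]] [0.019, -0.323, 1.614]
top [[420.8, 0.0, 258.6], [0.0, 420.8, 196.7], [0.0, 0.0, 1.0]] -0.1590940748630915 [[-0.006, -1.0, 0.004], [-0.99, 0.005, -0.144], [0.143, -0.005, -0.99]] [0.001, 0.557, 1.117]
wrist [[330.9, 0.0, 250.0], [0.0, 330.9, 188.0], [0.0, 0.0, 1.0]] 0.006551373486655645 [[-0.313, -0.95, 0.002], [-0.911, 0.301, 0.281], [-0.267, 0.086, -0.96]] [0.625, -0.034, 0.391]
0.15 [0.19516493 0.59339611 0.2914186 ] [ 9.87392923e-01 -1.58286198e-01 -7.75438426e-05  8.30278003e-04] 1.0020015397454427 0.0697
```

View pics/scene0.png

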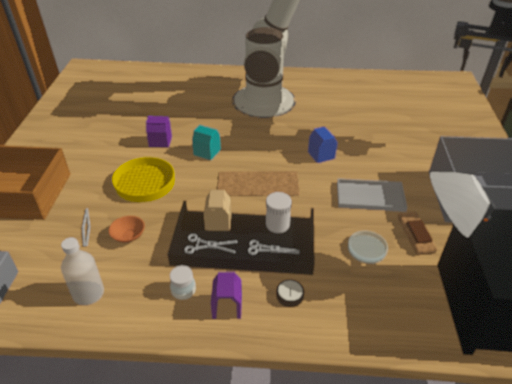

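View pics/top0.png

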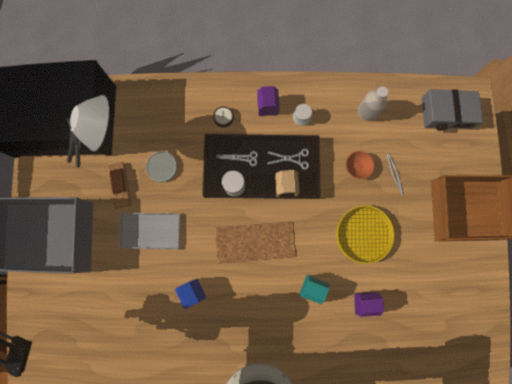

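View pics/wrist0.png

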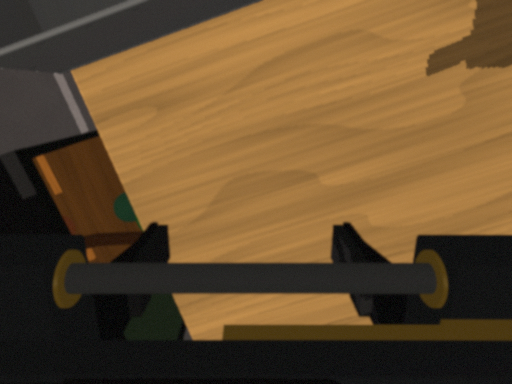

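The two frames show the bay, with the tub at top(233,182) and the tan cave at top(287,183). The mat is at (256,242), the tray at (152,231), the sieve at (365,234) and the dish at (161,166). The cave look-alikes are blue (190,293), turquoise (315,289) and purple (268,100) and (369,304). There are two forceps at (237,158) and (288,158). I'll enlarge the bay.

```bash
cat > h.py <<'E'
from cell import bot
import cv2, numpy as np
def ray(p,uv):
    K=p["camera_matrix"];k=p["k1"];uv=np.atleast_2d(np.asarray(uv,float))
    d=(uv-[K[0][2],K[1][2]])/[K[0][0],K[1][1]]
    s=d.copy()
    for _ in range(30): s=d/(1+k*(s**2).sum(1,keepdims=True))
    R=np.array(p["R"]);t=np.array(p["t"])
    return -R.T@t, np.c_[s,np.ones(len(s))]@R
def at(p,uv,z):
    o,d=ray(p,uv); l=(z-o[2])/d[:,2]; return o+d*l[:,None]
def proj(p,X):
    K=np.array(p["camera_matrix"]);c=np.atleast_2d(X)@np.array(p["R"]).T+np.array(p["t"])
    s=c[:,:2]/c[:,2:]; s=s*(1+p["k1"]*(s**2).sum(1,keepdims=True)); return s*[K[0,0],K[1,1]]+[K[0,2],K[1,2]]
def quat(a):  # tool down, jaw (tool y) line at world angle a from +y ; tool x at yaw a
    from scipy.spatial.transform import Rotation as R
    return (R.from_euler('z',a)*R.from_euler('x',np.pi)).as_quat()
E
python3 - <<'E'
from h import *
im=cv2.imread("pics/top0.png"); p=bot.camera_params("top")
c=im[125:205,195:330]; cv2.imwrite("pics/top_bay.png",cv2.resize(c,None,fx=5.9,fy=5.9,interpolation=cv2.INTER_CUBIC))
for n,uv,z in [("bay FL",(205,196),.006),("FR",(319,196),.006),("BL",(205,136),.04),("BR",(319,136),.04),("tub top",(233,182),.088),("cave top",(287,183),.086),("mat",(256,242),.004),("tray",(152,231),.003),("sieve",(365,234),.02),("dish",(161,166),.016),("shut",(237,158),.01),("open",(288,158),.01)]:
    print(n,np.round(at(p,uv,z)[0],3))
print(quat(0),bot.state()["orientation"])
E
```

```text
bay FL [0.565 0.149 0.006]
FR [ 0.564 -0.174  0.006]
BL [0.731 0.148 0.04 ]
BR [ 0.73  -0.174  0.04 ]
tub top [0.59  0.065 0.088]
cave top [ 0.587 -0.078  0.086]
mat [0.435 0.005 0.004]
tray [0.466 0.3   0.003]
sieve [ 0.453 -0.3    0.02 ]
dish [0.651 0.276 0.016]
shut [0.674 0.059 0.01 ]
open [ 0.673 -0.088  0.01 ]
[1.000000e+00 0.000000e+00 0.000000e+00 6.123234e-17] [ 9.87392923e-01 -1.58286198e-01 -7.75438426e-05  8.30278003e-04]
```

View pics/top_bay.png

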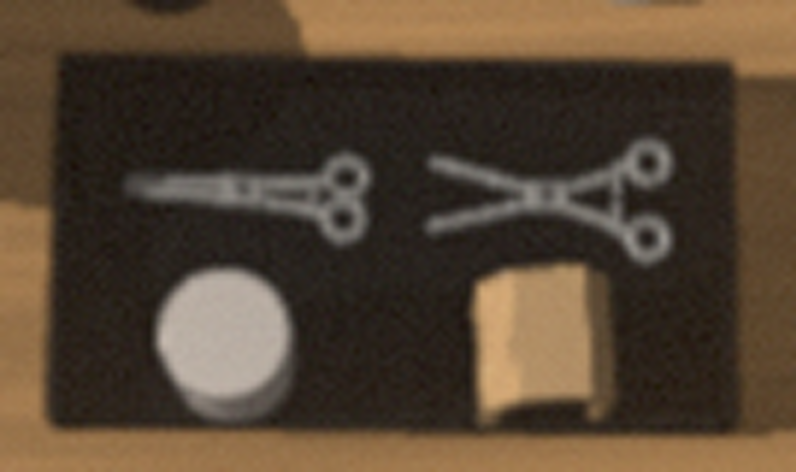

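Shut forceps: at top(237,158), a single slim tip pointing left and rings side by side. Open forceps: at top(288,158), with V jaws and spread rings. The cave is the tan arch on the right. Next I'll look from above with the wrist camera for precise positions.

```bash
python3 - <<'E'
from h import *
from scipy.spatial.transform import Rotation as R
s=bot.state();p=bot.camera_params("wrist")
c=-np.array(p["R"]).T@np.array(p["t"]); T=R.from_quat(s["orientation"])
print("cam in tool",T.inv().apply(c-s["eef_pos"]), "axis in tool",T.inv().apply(np.array(p["R"])[2]))
for n,pos,a in [("look",(.50,0,.38),0),("cave",(.587,-.078,.1),0),("f",(.68,.06,.08),np.pi/2),("f-",(.68,.06,.08),-np.pi/2),("tray",(.466,.3,.08),np.pi/2),("tray-",(.466,.3,.08),-np.pi/2),("s",(.453,-.3,.08),np.pi/2),("s-",(.453,-.3,.08),-np.pi/2)]:
    q=bot.inverse_kinematics(list(pos),quat(a)); print(n,None if q is None else np.round(q,2))
pt=bot.camera_params("top")
print("purple near top edge",at(pt,[(258,114),(278,114),(258,110)],0.0), at(pt,[(258,105)],.08))
bot.movep([.56,-.005,.40],quat(0))
p=bot.camera_params("wrist"); im=bot.get_image("wrist"); cv2.imwrite("pics/w1.png",im)
import pickle; pickle.dump(p,open("w1.pkl","wb")); print(bot.state()["time"])
E
```

```text
cam in tool [ 0.07710773 -0.00075678 -0.09219662] axis in tool [-2.80751878e-01 -2.42742672e-04  9.59780352e-01]
look [ 0.33  0.12 -0.14  0.   -1.32  1.25]
cave [ 0.14  0.53 -0.3   0.   -0.74  1.43]
f [ 0.32  0.67 -0.07  0.   -0.83  2.82]
f- [ 0.32  0.67 -0.07  0.   -0.83 -0.32]
tray [ 0.86  0.51 -0.41  0.   -0.65  2.28]
tray- [ 0.86  0.51 -0.41  0.   -0.65 -0.86]
s [-0.29  0.5  -0.44 -0.   -0.63 -2.86]
s- [-0.29  0.5  -0.44  0.   -0.63  0.29]
purple near top edge [[ 0.80962593 -0.00233507  0.        ]
 [ 0.80945124 -0.06132061  0.        ]
 [ 0.82207713 -0.00240398  0.        ]] [[ 0.80759339 -0.00212492  0.08      ]]
2.7167
```

View pics/w1.png

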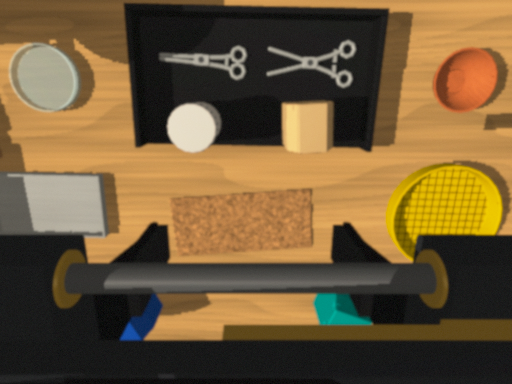

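The wrist view shows the tub at (193,127), cave (307,127), shut forceps (205,60), open forceps (310,62), mat (243,222), sieve (445,208) and tray right edge at column 105. I'll go lower for finer measurements.

```bash
python3 - <<'E'
from h import *
import pickle
bot.movep([.60,-.005,.27],quat(0))
bot.wait(.3)
p=bot.camera_params("wrist"); im=bot.get_image("wrist"); cv2.imwrite("pics/w2.png",im)
pickle.dump(p,open("w2.pkl","wb")); pickle.dump(bot.camera_params("top"),open("top.pkl","wb"))
cv2.imwrite("pics/w2c.png",cv2.resize(im[:260],None,fx=1.56,fy=1.56,interpolation=cv2.INTER_CUBIC))
def box(m,k=1):
    cs,_=cv2.findContours(m.astype(np.uint8),0,1); cs=sorted(cs,key=cv2.contourArea)[::-1][:k]; return cs
hsv=cv2.cvtColor(im,cv2.COLOR_BGR2HSV)
print("forceps/tub")
m=cv2.inRange(hsv,(0,0,110),(179,70,255))
for c in box(m,8):
    print(cv2.contourArea(c),cv2.boundingRect(c))
# mat, sieve, tray from top and w1
w1=cv2.imread("pics/w1.png"); p1=pickle.load(open("w1.pkl","rb"))
h1=cv2.cvtColor(w1,cv2.COLOR_BGR2HSV); print("cols",h1[222,243],h1[220,140],h1[208,445],h1[200,60],h1[127,310],h1[127,193])
top=cv2.imread("pics/top0.png"); ht=cv2.cvtColor(top,cv2.COLOR_BGR2HSV); print(ht[242,256],ht[220,256],ht[234,365],ht[231,150])
E
```

```text
forceps/tub
4332.5 (134, 145, 78, 78)
3457.5 (103, 274, 287, 19)
2098.0 (271, 65, 120, 62)
2039.0 (130, 73, 116, 45)
1420.0 (0, 79, 27, 76)
240.0 (301, 164, 12, 53)
6.0 (300, 159, 6, 7)
0.0 (312, 161, 1, 2)
cols [ 14 156 185] [ 17 152 221] [ 24 255 200] [ 21  28 182] [ 18 125 225] [ 21  35 230]
[ 14 141 137] [ 16 130 155] [ 23 213 182] [ 14  20 142]
```

View pics/w2c.png

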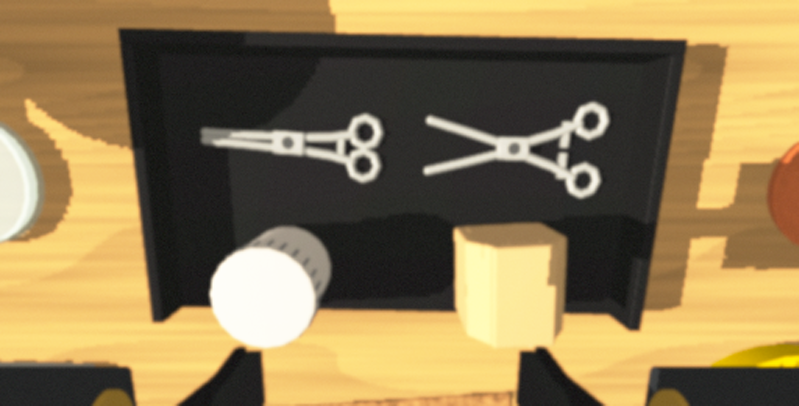

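The crop clearly shows the shut forceps at left (w2 pixel 185,91) and the open one at right (329,95). The tub cap is at (169,190) and the tan cave at (327,183), mouth toward the robot. Now the numbers.

```bash
python3 - <<'E'
from h import *
import pickle
p=pickle.load(open("w2.pkl","rb")); p1=pickle.load(open("w1.pkl","rb")); pt=pickle.load(open("top.pkl","rb"))
S=1/1.56
def a(uv,z): return np.round(at(p,np.array(uv)*S,z),4)
print("shut hinge",a([(288,142)],.014),"tip",a([(202,136)],.012),"rings mid",a([(364,148)],.012))
print("open hinge",a([(513,149)],.014),"tips",a([(428,121),(428,171)],.012).mean(0),"rings",a([(591,120),(582,180)],.012).mean(0))
print("tub top",a([(263,297)],.088), "edges",a([(210,297),(316,297),(263,248),(263,347)],.088).tolist())
print("bay back lip inner base",a([(160,70),(648,78)],.006).tolist(),"front corners",a([(158,321),(637,328)],.04).tolist())
print("cave back edge eave",a([(453,229),(568,235)],.062).tolist(),"front top ridge",a([(483,345),(530,345)],.086).tolist(),"back ridge",a([(487,226),(545,222)],.086).tolist())
# mat
w1=cv2.imread("pics/w1.png"); top=cv2.imread("pics/top0.png")
print("mat w1",np.round(at(p1,[(171,197),(311,189),(313,247),(180,254)],.004),3).tolist())
print("mat top",np.round(at(pt,[(216,227),(294,222),(295,258),(217,263)],.004),3).tolist())
h=cv2.cvtColor(top,cv2.COLOR_BGR2HSV)
m=cv2.inRange(h,(20,170,90),(30,255,255)); cs,_=cv2.findContours(m,0,1); c=max(cs,key=cv2.contourArea)
(u,v),r=cv2.minEnclosingCircle(c); print("sieve",u,v,r,np.round(at(pt,[(u,v)],.028),3),np.round(at(pt,[(u-r,v),(u+r,v),(u,v-r),(u,v+r)],.028),3).tolist())
h1=cv2.cvtColor(w1,cv2.COLOR_BGR2HSV)
cv2.imwrite("pics/tray.png",cv2.resize(top[195:265,105:200],None,fx=7,fy=7,interpolation=cv2.INTER_CUBIC))
cv2.imwrite("pics/caveT.png",cv2.resize(top[165:260,205:335],None,fx=6,fy=6,interpolation=cv2.INTER_CUBIC))
E
```

```text
shut hinge [[0.6786 0.0625 0.014 ]] tip [[0.6823 0.1188 0.012 ]] rings mid [[0.6748 0.0132 0.012 ]]
open hinge [[ 0.6742 -0.0842  0.014 ]] tips [ 0.67585 -0.0288   0.012  ] rings [ 0.67315 -0.13295  0.012  ]
tub top [[0.5953 0.067  0.088 ]] edges [[0.5952, 0.0965, 0.088], [0.5953, 0.0374, 0.088], [0.623, 0.0651, 0.088], [0.5653, 0.069, 0.088]]
bay back lip inner base [[0.7228, 0.1436, 0.006], [0.7179, -0.1698, 0.006]] front corners [[0.5644, 0.1501, 0.04], [0.5596, -0.1684, 0.04]]
cave back edge eave [[0.6293, -0.041, 0.062], [0.6257, -0.1089, 0.062]] front top ridge [[0.5658, -0.0577, 0.086], [0.5658, -0.0848, 0.086]] back ridge [[0.6347, -0.0564, 0.086], [0.6369, -0.0876, 0.086]]
mat w1 [[0.48, 0.119, 0.004], [0.493, -0.097, 0.004], [0.395, -0.106, 0.004], [0.382, 0.111, 0.004]]
mat top [[0.477, 0.118, 0.004], [0.49, -0.102, 0.004], [0.389, -0.103, 0.004], [0.377, 0.114, 0.004]]
sieve 364.8515930175781 234.4237518310547 29.603294372558594 [[ 0.452 -0.297  0.028]] [[0.453, -0.214, 0.028], [0.451, -0.382, 0.028], [0.535, -0.3, 0.028], [0.37, -0.294, 0.028]]
```

View pics/tray.png

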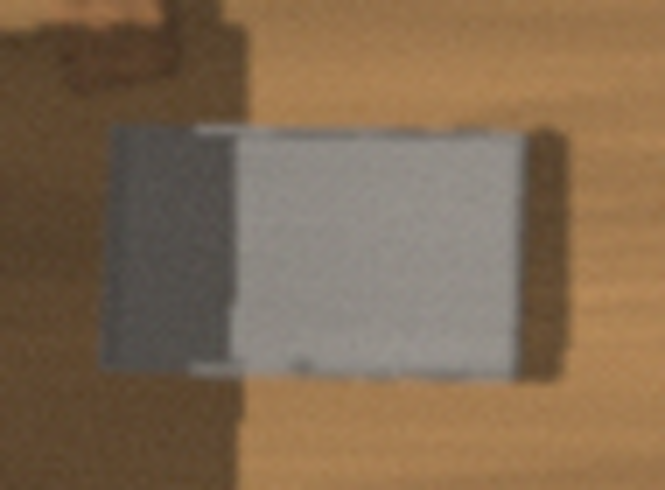

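View pics/caveT.png

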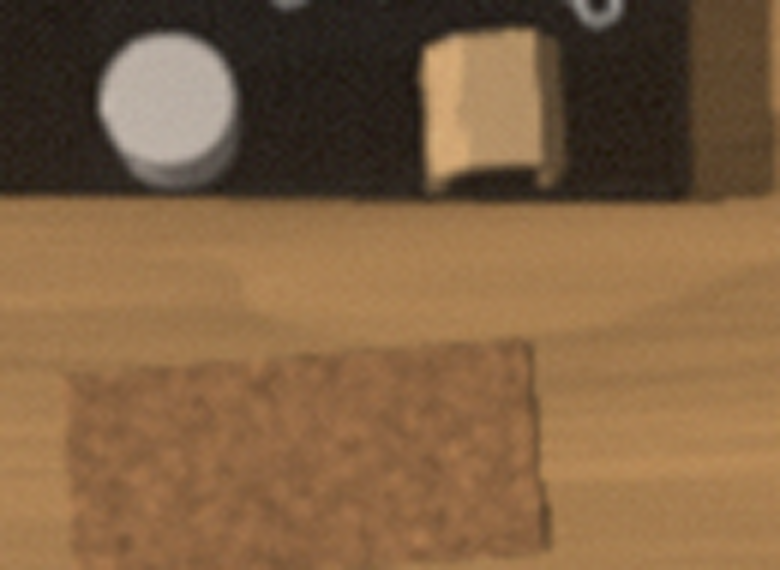

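```bash
python3 - <<'E'
from h import *
import pickle
p=pickle.load(open("w2.pkl","rb")); pt=pickle.load(open("top.pkl","rb"))
im=cv2.imread("pics/w2.png"); cv2.imwrite("pics/cave_w2.png",cv2.resize(im[135:230,280:375],None,fx=6,fy=6,interpolation=cv2.INTER_CUBIC))
T=lambda uv,z:np.round(at(pt,np.array(uv)/7+[105,195],z),4)
print("tray",T([(110,125),(525,130),(518,378),(100,370)],.015).tolist(),T([(110,125),(525,130),(518,378),(100,370)],.015).mean(0))
C=lambda uv,z:np.round(at(pt,np.array(uv)/6+[205,165],z),4)
print("cave ridge top",C([(463,35),(534,28),(542,165),(470,170)],.086).tolist())
print("tub",C([(168,99)],.088))
E
```

```text
tray [[0.5168, 0.3894, 0.015], [0.5144, 0.2183, 0.015], [0.4154, 0.2196, 0.015], [0.4177, 0.3903, 0.015]] [0.466075 0.3044   0.015   ]
cave ridge top [[0.6202, -0.0655, 0.086], [0.6232, -0.0972, 0.086], [0.5615, -0.0996, 0.086], [0.5595, -0.0677, 0.086]]
tub [[0.5916 0.0653 0.088 ]]
```

View pics/cave_w2.png

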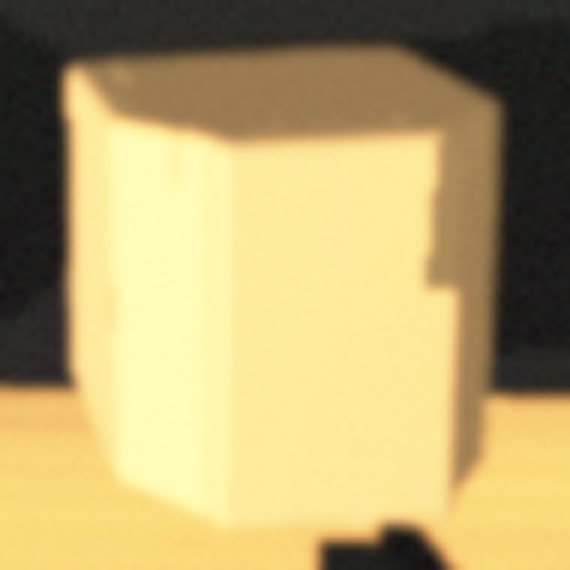

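```bash
python3 - <<'E'
from h import *
import pickle
p=pickle.load(open("w2.pkl","rb"))
A=lambda uv,z:np.round(at(p,np.array(uv)/6+[280,135],z),4)
r=A([(230,138),(438,130),(450,515),(225,525)],.086);print("ridge",r.tolist(),r.mean(0))
print("eaves back",A([(115,120),(498,105)],.062).tolist(),"base back",A([(65,62),(395,47)],.006).tolist())
E
```

```text
ridge [[0.6235, -0.0623, 0.086], [0.6247, -0.0917, 0.086], [0.5661, -0.0985, 0.086], [0.5645, -0.0649, 0.086]] [ 0.5947  -0.07935  0.086  ]
eaves back [[0.6217, -0.0494, 0.062], [0.624, -0.1081, 0.062]] base back [[0.622, -0.0483, 0.006], [0.6247, -0.1077, 0.006]]
```

Cave: centre (0.594, −0.079), yaw about 0.045. Tub: (0.5935, 0.066). Next: move the cave to the mat.

```bash
cat > mv.py <<'E'
from h import *
def rep(n): 
    s=bot.state(); print(n,"t",round(s["time"],2),"p",np.round(s["eef_pos"],4),"w",round(s["gripper_width"],3),"F",np.round(s["contact_force"],1))
def carry(src,dst,ya,yb,zs,zd,f,op=1.0,lift=.07,rel=1.0):
    bot.command_gripper(op)
    bot.movep([*src,zs+lift],quat(ya))
    print("hit?",bot.move_l([*src,zs],None,.12,contact_N=8)); rep("down")
    bot.command_gripper(0.0,f_grip=f); rep("grip")
    bot.move_l([*src,zs+lift],None,.12); rep("lift")
    bot.move_l([*dst,zd+lift],quat(yb),.2)
    bot.move_l([*dst,zd+.012],None,.15)
    print("touch",bot.move_l([*dst,zd-.003],None,.03,contact_N=3)); rep("placed")
    bot.command_gripper(rel); 
    z=bot.state()["eef_pos"][2]
    bot.move_l([*dst,z+.09],None,.2); rep("up")
E
python3 - <<'E'
from mv import *
carry((.594,-.079),(.438,-.049),.045,.045,.099,.097,30)
bot.movep([.30,0.25,.35],quat(0)); 
im=bot.get_image("top"); cv2.imwrite("pics/t1.png",cv2.resize(im[120:280,190:340],None,fx=4,fy=4,interpolation=cv2.INTER_CUBIC))
E
```

```text
hit? False
down t 5.18 p [ 0.5949 -0.0786  0.1001] w 1.001 F [-0.8  0.6  0.4]
grip t 5.78 p [ 0.5941 -0.0792  0.0994] w 0.684 F [-0.9 -0.5  1.9]
lift t 6.51 p [ 0.5932 -0.0789  0.168 ] w 0.685 F [ 0.1 -0.6 -3.8]
touch True
placed t 8.43 p [ 0.4384 -0.0489  0.097 ] w 0.688 F [-0.1 -0.3  3.6]
up t 9.8 p [ 0.4373 -0.0491  0.1856] w 1.0 F [-0.9  0.1 -0.8]
```

View pics/t1.png

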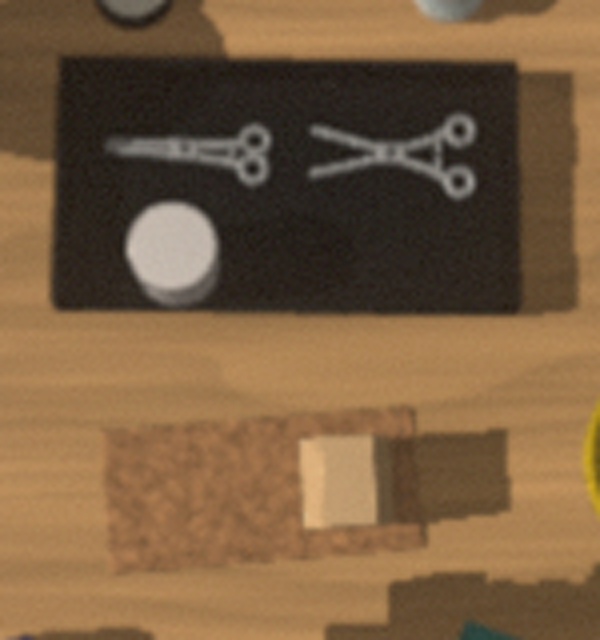

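The cave stands upright on the mat at crop (340,482), and the forceps are untouched. Now the tub.

```bash
python3 - <<'E'
from mv import *
carry((.5935,.066),(.4317,.061),0,0,.099,.097,25)
bot.movep([.42,0.0,.33],quat(0)); bot.wait(.2)
# look over forceps again with wrist
bot.movep([.60,-.005,.24],quat(0)); bot.wait(.3)
import pickle
pickle.dump(bot.camera_params("wrist"),open("w3.pkl","wb")); im=bot.get_image("wrist"); cv2.imwrite("pics/w3.png",im)
cv2.imwrite("pics/w3c.png",cv2.resize(im[:250],None,fx=1.56,fy=1.56,interpolation=cv2.INTER_CUBIC))
im=bot.get_image("scene"); cv2.imwrite("pics/s3.png",im); rep("look")
E
```

```text
hit? False
down t 13.62 p [0.594  0.0665 0.0998] w 0.999 F [-0.4 -0.1 -0. ]
grip t 14.24 p [0.5937 0.066  0.0993] w 0.669 F [ 0.1 -0.6  1.8]
lift t 14.97 p [0.5928 0.0658 0.1681] w 0.671 F [-1.3 -0.7 -2.1]
touch True
placed t 16.91 p [0.4321 0.0613 0.0969] w 0.668 F [-0.6  0.3  3.1]
up t 18.3 p [0.431  0.0608 0.1858] w 1.002 F [-0.  -0.5 -0.7]
look t 20.4 p [ 0.5997 -0.0048  0.241 ] w 1.003 F [ 0.3 -0.8 -0.5]
```

View pics/w3c.png

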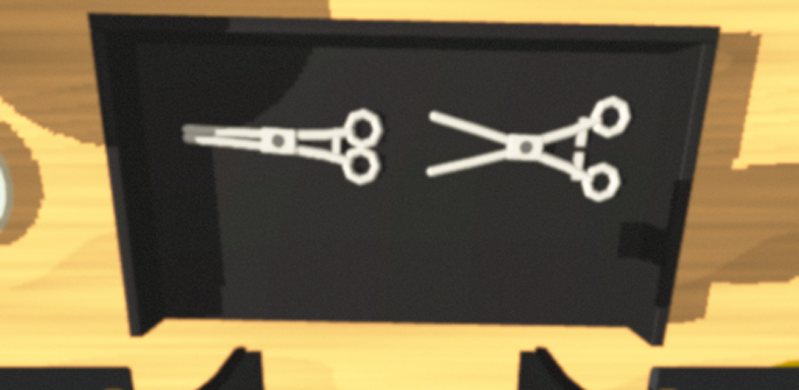

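View pics/s3.png

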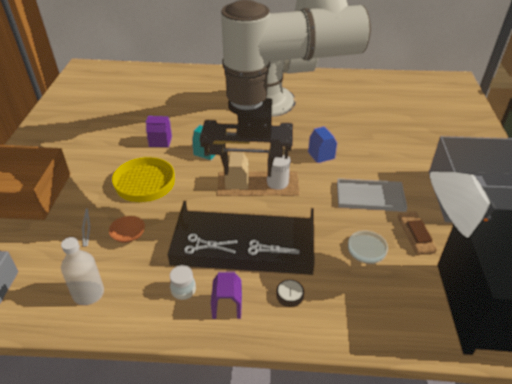

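Both forceps lie undisturbed: shut hinge at w3 crop (278,141), open hinge at (526,147). The scene view shows the cave and tub upright on the mat. Now the shut forceps.

```bash
python3 - <<'E'
from mv import *
import pickle
p=pickle.load(open("w3.pkl","rb"))
A=lambda uv,z:np.round(at(p,np.array(uv)/1.56,z),4)
sh=A([(278,141)],.014)[0]; op=A([(526,147)],.014)[0]
st=A([(184,133)],.01)[0]; sr=A([(362,127),(360,165)],.012).mean(0)
ot=A([(432,116),(430,172)],.012).mean(0); orr=A([(612,117),(600,182)],.012).mean(0)
d=lambda t,r:np.arctan2(t[0]-r[0],t[1]-r[1])
print(sh,op,d(st,sr),d(ot,orr),d(sh,sr),d(op,orr))
ds=d(st,sr)
carry(tuple(sh[:2]),(.466,.302),-np.pi/2-ds,-np.pi/2-.014,.078,.075,25,op=.41,lift=.09,rel=.41)
bot.movep([.45,.0,.35],quat(0))
pickle.dump((op,d(ot,orr)),open("op.pkl","wb"))
im=bot.get_image("top"); cv2.imwrite("pics/t4.png",cv2.resize(im[130:270,100:340],None,fx=3.3,fy=3.3,interpolation=cv2.INTER_CUBIC)); rep("e")
E
```

```text
[0.6781 0.0627 0.014 ] [ 0.6747 -0.0848  0.014 ] 0.0702006398138218 0.03141822964637672 0.05994842799407408 0.03808661962132066
hit? True
down t 23.75 p [0.6767 0.0623 0.0763] w 0.411 F [-1.8 -0.3  4.8]
grip t 24.27 p [0.6777 0.0624 0.0762] w 0.158 F [ 3.1 -0.9  5.5]
lift t 25.2 p [0.6772 0.0626 0.1666] w 0.155 F [ 0.8 -0.2 -0.7]
touch True
placed t 28.1 p [0.466  0.302  0.0732] w 0.157 F [-0.5  0.6  3.2]
up t 29.41 p [0.465  0.3012 0.1617] w 0.409 F [ 0.1  0.3 -0.6]
e t 31.27 p [4.501e-01 3.000e-04 3.493e-01] w 0.409 F [-0.4 -0.4  0.1]
```

View pics/t4.png

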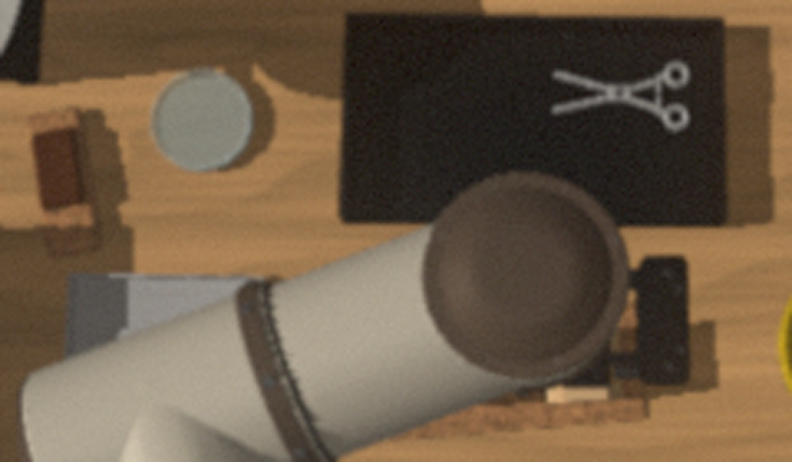

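The arm hides the tray. The grip width of 13.7 mm matches the hinge block. On to the open forceps, then a check.

```bash
python3 - <<'E'
from mv import *
import pickle
op,do=pickle.load(open("op.pkl","rb"))
bot.movep([.60,0,.2],quat(-np.pi/2))
carry(tuple(op[:2]),(.4525,-.298),-np.pi/2-.034,-np.pi/2,.078,.075,25,op=.41,lift=.09,rel=.41)
bot.movep([.36,-.30,.42],quat(0)); bot.wait(.2)
im=bot.get_image("top"); cv2.imwrite("pics/t5.png",cv2.resize(im[130:270,100:340],None,fx=3.3,fy=3.3,interpolation=cv2.INTER_CUBIC)); rep("e")
cv2.imwrite("pics/t5f.png",im)
im=bot.get_image("scene"); cv2.imwrite("pics/s5.png",cv2.resize(im[140:240,90:420],None,fx=2.4,fy=2.4,interpolation=cv2.INTER_CUBIC))
pickle.dump(bot.camera_params("wrist"),open("w5.pkl","wb")); cv2.imwrite("pics/w5.png",bot.get_image("wrist"))
E
```

```text
hit? False
down t 34.25 p [ 0.6753 -0.0845  0.079 ] w 0.409 F [-0.3  0.1 -0.1]
grip t 34.78 p [ 0.6748 -0.0848  0.0783] w 0.157 F [-0.1  0.1  1.7]
lift t 35.68 p [ 0.6741 -0.0848  0.167 ] w 0.155 F [-0.6 -0.2 -0.8]
touch True
placed t 38.47 p [ 0.4529 -0.2981  0.0759] w 0.154 F [-0.4 -0.2  3.5]
up t 39.77 p [ 0.4518 -0.2976  0.1647] w 0.409 F [-0.1  0.4 -0.1]
e t 41.48 p [ 0.3602 -0.3     0.4193] w 0.409 F [-0.8  0.1  0.2]
```

View pics/t5.png

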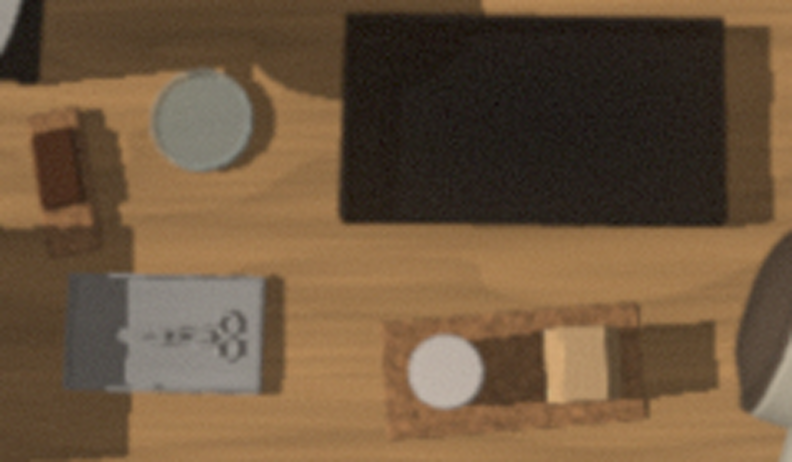

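View pics/s5.png

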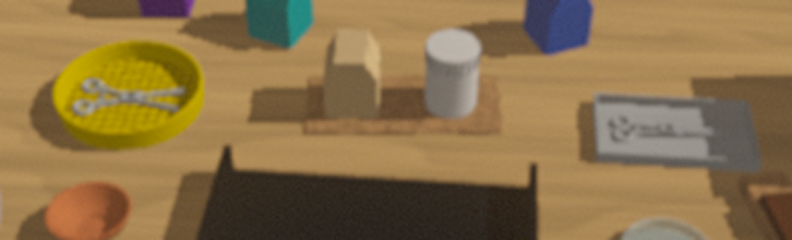

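View pics/w5.png

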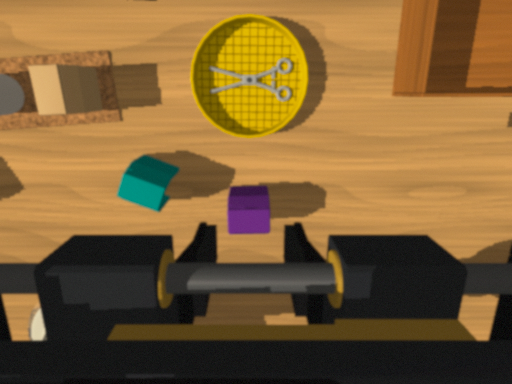

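The shut forceps lies flat in the tray near its middle (t5 crop 180,335). The open one lies in the sieve, hinge at w5 (251,79) with the rim centred at (250,76). The cave and tub stand on the mat. Now I'll return both.

```bash
python3 - <<'E'
from mv import *
import pickle
pt=pickle.load(open("top.pkl","rb"));p5=pickle.load(open("w5.pkl","rb"))
print("shut hinge",at(pt,[(154.5,231.5)],.011)," open hinge",at(p5,[(251,79)],.012),"sieve c",at(p5,[(250,76)],.028))
carry((.438,-.049),(.594,-.079),.045,.045,.097,.099,30)
carry((.4317,.061),(.5935,.066),0,0,.097,.099,25)
bot.movep([.60,-.005,.27],quat(0)); bot.wait(.3)
im=bot.get_image("wrist"); pickle.dump(bot.camera_params("wrist"),open("w6.pkl","wb")); cv2.imwrite("pics/w6.png",im)
cv2.imwrite("pics/w6c.png",cv2.resize(im[:260],None,fx=1.56,fy=1.56,interpolation=cv2.INTER_CUBIC))
cv2.imwrite("pics/cave_w6.png",cv2.resize(im[135:230,280:375],None,fx=6,fy=6,interpolation=cv2.INTER_CUBIC))
bot.movep([.25,.35,.40],quat(0)); bot.wait(.3)
cv2.imwrite("pics/t6.png",bot.get_image("top")); cv2.imwrite("pics/s6.png",bot.get_image("scene")); rep("e")
E
```

```text
shut hinge [[0.46430573 0.29085389 0.011     ]]  open hinge [[ 0.45381771 -0.30050139  0.012     ]] sieve c [[ 0.45724066 -0.29907724  0.028     ]]
hit? False
down t 44.75 p [ 0.4386 -0.0492  0.0975] w 1.004 F [-0.6  1.3 -0.2]
grip t 45.34 p [ 0.4381 -0.049   0.0973] w 0.684 F [-1.  -0.2  2.2]
lift t 46.08 p [ 0.4372 -0.0491  0.1662] w 0.688 F [ 0.1  0.2 -2.7]
touch True
placed t 47.99 p [ 0.5943 -0.0789  0.0991] w 0.685 F [-0.2 -0.1  4.8]
up t 49.37 p [ 0.5932 -0.0789  0.187 ] w 0.997 F [-0.1  0.3 -0.8]
hit? False
down t 51.18 p [0.4325 0.0609 0.0972] w 1.002 F [-1.  -0.9 -0.7]
grip t 51.8 p [0.4318 0.0611 0.0972] w 0.668 F [-0.5 -0.1  2.6]
lift t 52.53 p [0.4311 0.0608 0.1663] w 0.669 F [-0.  -0.9 -1.7]
touch True
placed t 54.47 p [0.5938 0.0663 0.099 ] w 0.665 F [0.6 0.8 3.4]
up t 55.86 p [0.5927 0.0659 0.1874] w 0.997 F [-0.3 -0.9  0.5]
e t 58.98 p [0.2502 0.3499 0.3999] w 0.998 F [-0.4  0.2  0.2]
```

View pics/w6c.png

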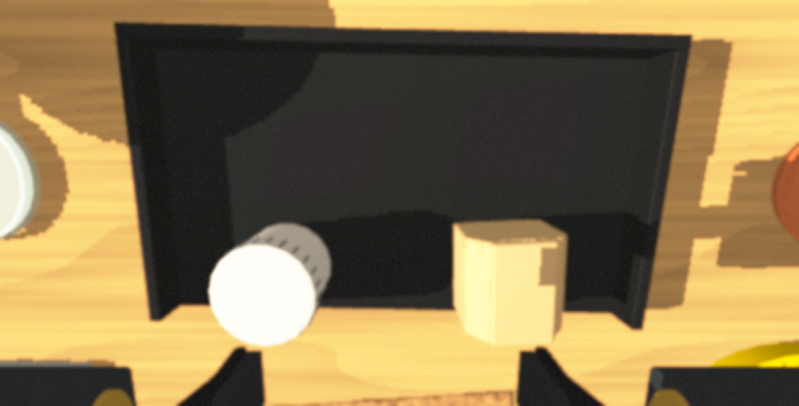

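View pics/cave_w6.png

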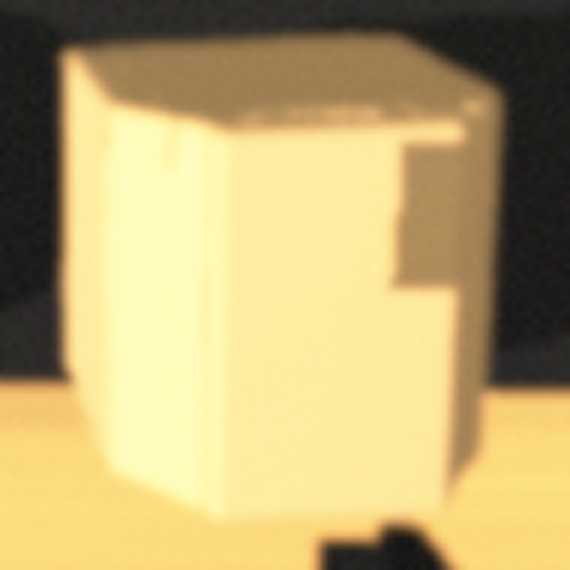

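View pics/t6.png

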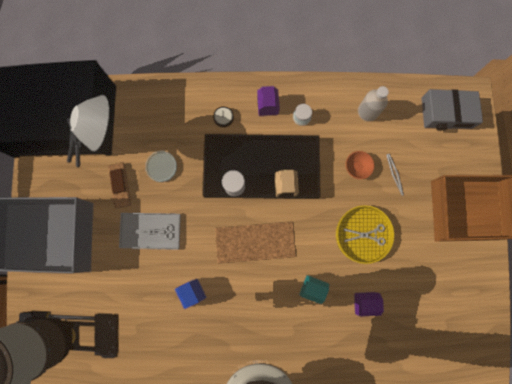

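View pics/s6.png

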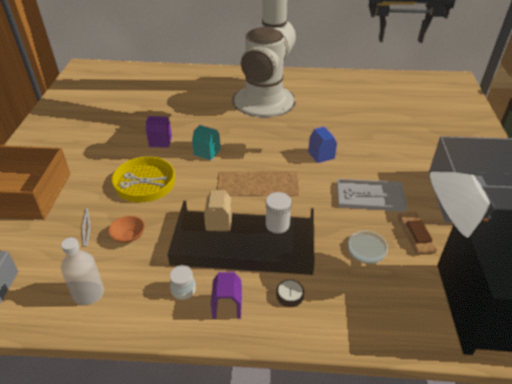

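The last views match the start pictures. The tub is at top(233,182) and the cave at (287,183), within about 1 px of before, and the cave's mouth faces front. The forceps lie at (154,231) in the tray and (365,235) in the sieve, and the dish at (161,166) has not moved. I'll hand in now.

```bash
python3 - <<'E'
from cell import bot
bot.finish_job(); print(bot.state()["time"])
E
```

```text
the job is handed in; nothing more can be done
the job is handed in; nothing more can be done
```

I finished the whole job and handed it in at about 59 s of robot time. No verdict is reported, so success rests on my own checks below.

**What I did:** I moved the cave and then the tub onto the cork mat. I laid the shut forceps in the tray and the open forceps in the sieve, then put the cave and the tub back at the spots I had measured at the start.

**Last checks:**

| Item | Measured | Limit |
|---|---|---|
| Shut forceps hinge from tray middle | about 2 mm in x, 13 mm in y | 35 mm / 45 mm |
| Open forceps hinge from sieve middle | about 4 mm | 25 mm |
| Cave and tub from starting places | by eye within about 1 px (2–3 mm) in the top view | 15 mm |

- The cave and tub stand upright, the cave's mouth faces front, and the petri dish shows no movement in the pictures.
- **Disagreement:** I released the shut forceps at y = 0.302, but its hinge read y = 0.291 in a rough pixel reading of the top view. I left it there because it is well inside the limit.
- **Contact:** the fingertips touched the bay floor (about 5 N) when picking up the shut forceps, well under the limits.

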